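# Seat the double lid on the storage jar, then lift off and hold the outer cover alone

## Robot

A 6-joint arm with a two-finger parallel gripper is mounted at the origin on a cart in front of the work surface, level with it; the furniture and walls round the work are solid. World frame = base frame: x ahead of the robot, y to its left, z up, the work surface at z = 0. Lengths are in m, angles in degrees, forces in N, time in s.
With the tool pointing down it reaches from about 0.375 to 0.9 m from the base axis. Payload 3.1 kg.
Tool frame: the origin (TCP) lies on the centre line of the jaws, within the pads' length; the fingertips stand 25 mm ahead of it and the grasp point (between the pads) lies 6 mm ahead of it; z points along the fingers, y is the line along which they close (so a half turn about z gives the same grasp; the last joint's range is limited). The gripper opens to 87 mm and grips with 3 to 60 N. Pads are 19 mm wide; open, the fingers measure 117 mm over their backs; the gripper's body (75 mm by 190 mm) begins 51 mm behind the grasp point.
Start: joints at [66.434, 30.224, 82.088, -0, 67.689, -10.227], TCP at [0.144, 0.608, 0.248] pointing down, gripper open.
Joint ranges: [-176.69, 176.69], [-43.24, 126.21], [12.49, 139.97], [-82, 262], [0, 151.66], [-163.58, 163.58]. Speed limits (degrees/s): [159.86, 159.86, 180, 180, 180, 180].

## Interface

Orientations are given as a 3x3 rotation matrix whose columns are the frame's x, y, z axes.
In Python, from rig import read_state, capture, camera_params, hand_in gives the robot as it stands.
- The arm moves only by the tool apply_moves, never from a script. Its argument "rows" is a list of rows, each an object of numbers: "x", "y", "z": the shift along the tool's x, y, z in mm; "rx", "ry", "rz": the turn, a rotation vector about the tool's x, y, z in units of 6 degrees (1.0 is 6 degrees); "claw": the closure in counts, from 0 (fully open) to 255 (shut). A call has 1 to 10 rows; each row is the pose to reach, as a shift and turn from the pose commanded when the call began, along the tool's axes at that moment; what a row does not reach only later rows make up. A row lasts 1/8 s, in which the tool goes at most 62.5 mm and 10.7 degrees, less where a joint would pass 70% of its speed; a pose out of reach is approached as far as the arm can. A call with a gripper value outside its range is refused whole. The fingers move at their own pace and stop on an object; the grip force is fixed at half the most. Time passes only in rows, so rows that repeat a pose let the fingers close. It gives the time, the measured TCP pose, the force, the opening and the grip force at its end, in the units of the state.
- read_state(): the state, without advancing time (a new reading comes with each control period).
- capture(name): name is "scene" or "top" or "wrist"; returns (picture, depth): 400x640x3 uint8, red, green, blue; 400x640 float32, m along the optical axis (not along the pixel's ray), 0 where there is no reading.
- camera_params(name): a dict with "fx", "fy", "cx", "cy" (pixels), "xyz" and "orientation" of the camera in the world. Camera axes: x right, y up, looking along -z (the intrinsics and any distortion apply to the point x, -y, -z); pixel columns grow to the right and rows downward; lengths in m; the calibration is good to about 2 mm. The wrist camera is an equidistant fisheye: a pixel r from the principal point sees the ray r / f radians off the axis. A picture is of the moment at which its call begins: read the wrist's pose just before it. camera_params takes no time and is no camera call; for the wrist camera it gives the pose at the moment of the call.
- hand_in(): hands the job in; it is judged then, once.
The state is a dict: "time_s": time; "joint_positions": joint angles; "qvel": joint speeds; "tau": joint torques, N m; "position": TCP position; "tcp_rot": TCP orientation; "force": force on the tool from outside, world axes, zero at the start; "moment": the same for the moment, N m; "opening": opening from 0.0 (shut) to 1.0 (fully open); "grasp_force": force on a finger pad.
Only numpy, scipy, OpenCV 4.12 (cv2) and the standard library are available. Lean on these libraries where they do the work, as an engineer would, in place of code of your own. Each camera call takes 0.05 s, during which the arm holds its last target. There are 200 camera calls.

## Task

The two lids of the wide ceramic jar stand nested together on the work surface: a wooden inner lid with a post, and a white cover whose hole goes over the post. Lift both together by the post, lower them together onto the wide jar (not the slim one, which they do not fit) until the inner lid sits flat on its rim, and let go of the post; then take the cover alone by its collar, lift it straight off at least 8 cm above where it sat, leaving the inner lid seated on the jar. Finish while still holding the cover up, level and still, ready to be wiped, and leave everything else where it stands.

Things in the scene. Friction and masses are not known exactly. Their poses are not given: they have to be found in the camera images.
- inner_lid: Wooden inner lid, about 160 g: flange 101 mm across, 5 mm thick; cork plug 79 mm across, 12 mm deep under it; upright round post 18 mm across on top. Origin: centre of flange underside, z up. Post top is 57 mm above the origin (last 5 mm taper). Starts standing on its plug on the work surface (origin 12 mm up) with the cover on it. Seated, the flange lies on the jar's rim.
- cover: White cover, about 160 g: plate 112 mm across, 5 mm thick, hole 24 mm; collar round the hole 36 mm across, top 25 mm above origin; skirt (106 mm inside) 14 mm down from origin. Origin: centre of plate underside, z up. Lies loose on the inner lid's flange (2.5 mm play), origin 5 mm above that lid's; the post stands 27 mm out of the collar. The inner lid carries it, not the reverse.
- wide_jar: Wide white jar, about 0.9 kg, open, loose: body 110 mm across, 54 mm high, then a neck 96 mm across, 86 mm inside, up to the rim 70 mm above the base. Origin: centre of underside, on the work surface, z up. Lids seated: inner lid's origin 70 mm, cover's 75 mm above this one. Play all round: plug in neck 3.5 mm, skirt round neck 5 mm.
- slim_jar: Slim jar, not to be used, loose, about 0.8 kg: like the wide jar and just as high (70 mm) but only 84 mm across, mouth 60 mm, too small for the lids. Origin: centre of its underside. It stands at the right, on the hob; wide jar and lids stand on the worktop left of it and swap places from start to start.
- honey: Bystander: honey jar with a white cap, 64 mm across, 97 mm high, behind the work on the left. Origin: centre of its underside.
- mug: Bystander: white mug, 83 x 116 mm with its handle, 94 mm high, behind the work. Origin: centre of its underside.
- mill: Bystander: dark wooden pepper mill, 58 mm across, 170 mm high, behind the work. Origin: centre of its underside.
- garlic: Bystander: garlic bulb, 53 mm, at the right. Origin: centre of its underside.

How it is judged:
By the outcome, as a careful person would: the job done as asked, in the order asked, and still so for the second after the job is handed in, while the arm keeps its last pose, push and grip.
It also fails if it takes over 53 s, if anything falls off the work surface, if the arm or the gripper's body presses on something with over 40 N, if the wrist force passes 120 N, or if a joint passes its speed limit or range.

## Working session

There is one attempt and no reset: what is moved stays moved. The work goes in short steps, Python scripts to look and compute and a tool call to move; the robot and the scene stay as the last step left them, time stands still between calls to the robot, and variables do not carry over. Pictures are saved under pics/ and viewed, at most 10 in all, crops included, and the job is handed in when it is done.

Besides the shell and the picture viewer there is one more tool, called after "Emit:" as name(argument=value, ...), one argument or row to a line, values as JSON. apply_moves: Moves the arm, as the interface text tells. Its arguments: {"type":"object","properties":{"rows":{"type":"array"}},"required":["rows"]}

```bash
mkdir -p pics; ls
python3 - <<'E'
from rig import *
import cv2,numpy as np
s=read_state();print(s['time_s'],s['position'],s['tcp_rot'],s['opening'])
for n in('scene','top'):
    p=camera_params(n);print(n,p)
    im,d=capture(n);cv2.imwrite(f'pics/{n}0.png',im[:,:,::-1]);np.savez(f'{n}0.npz',im=im,d=d)
E
```

```text
pics
0.0 [0.14389416 0.60752212 0.24656981] [[-9.73027428e-01  2.30687840e-01 -8.63444130e-04]
 [ 2.30689130e-01  9.73025529e-01 -1.96090423e-03]
 [ 3.87796420e-04 -2.10720078e-03 -9.99997705e-01]] 0.9981778049781586
scene {'fx': 396.67085535892744, 'fy': 396.67085535892744, 'cx': 311.0266049526815, 'cy': 199.38903146605733, 'xyz': array([ 0.1814307 , -0.77262559,  0.47455572]), 'orientation': array([[ 0.879182  ,  0.21264411, -0.42640531],
       [-0.47647672,  0.39796652, -0.78395956],
       [ 0.00299065,  0.89241534,  0.45120497]])}
top {'fx': 460.5118700431675, 'fy': 460.5118700431675, 'cx': 314.5168008175769, 'cy': 187.83579369827157, 'xyz': array([ 0.38496082, -0.06709468,  1.12416805]), 'orientation': array([[-0.01390665,  0.98490599, -0.17253054],
       [-0.99818396, -0.02378886, -0.05534319],
       [-0.05861214,  0.17144758,  0.98344819]])}
```

View pics/top0.png

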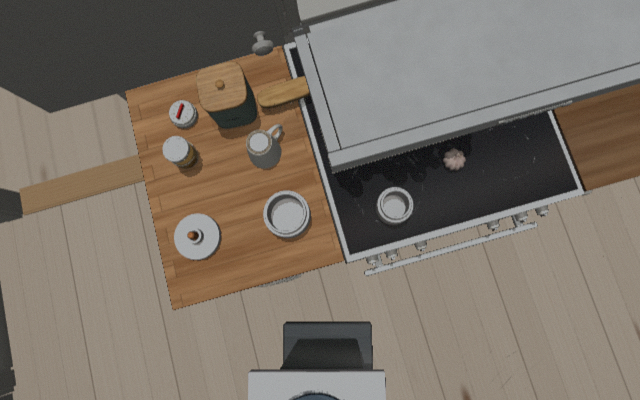

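View pics/scene0.png

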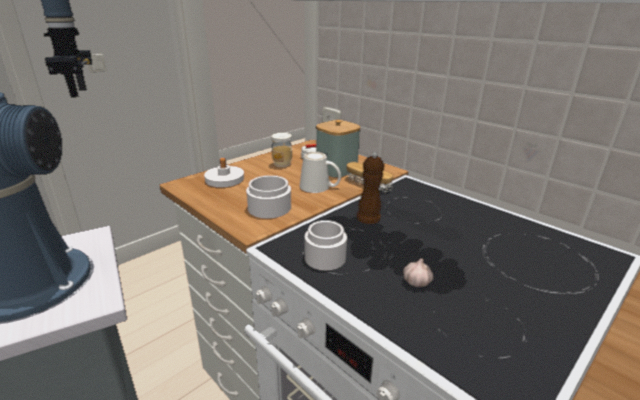

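The top view shows the nested lids at about (197,237) with the post top at (192,235), the wide jar at (288,215), and the slim jar at (395,206). The scene view agrees: lids (224,176), wide jar (269,197). Next step is to fit those and cast rays.

```bash
cat > h.py <<'E'
from rig import *
import cv2,numpy as np
def ray(p,u,v):
    d=np.array([(u-p['cx'])/p['fx'],-(v-p['cy'])/p['fy'],-1.])
    return p['orientation']@d
def onplane(p,u,v,z):
    d=ray(p,u,v);return p['xyz']+d*(z-p['xyz'][2])/d[2]
def wray(p,u,v):
    a,b=(u-p['cx'])/p['fx'],(v-p['cy'])/p['fy'];t=np.hypot(a,b)
    k=np.sin(t)/t if t>1e-9 else 1.
    return p['orientation']@np.array([a*k,-b*k,-np.cos(t)])
def wplane(p,u,v,z):
    d=wray(p,u,v);return p['xyz']+d*(z-p['xyz'][2])/d[2]
def fitcircle(P):
    A=np.c_[2*P,np.ones(len(P))];s=np.linalg.lstsq(A,(P**2).sum(1),rcond=None)[0]
    return s[:2],np.sqrt(s[2]+s[:2]@s[:2])
def white(im): 
    hsv=cv2.cvtColor(im,cv2.COLOR_RGB2HSV);return ((hsv[...,1]<60)&(hsv[...,2]>80)).astype(np.uint8)
E
python3 - <<'E'
from h import *
p=camera_params('top');f=np.load('top0.npz');im,d=f['im'],f['d']
m=white(im)
for nm,(u,v),z in(('lid',(205,245),.022),('jar',(288,215),.07),('slim',(395,206),.07)):
    w=np.zeros_like(m);cv2.circle(w,(u,v),34,1,-1)
    # depth gives points directly: keep those near the known height
    V,U=np.nonzero(w)
    Z=d[V,U];ok=Z>0;U,V,Z=U[ok],V[ok],Z[ok]
    X=p['xyz']+np.array([ray(p,a,b)*c for a,b,c in zip(U,V,Z)])
    k=abs(X[:,2]-z)<.008
    Q=X[k,:2];h=cv2.convexHull(Q.astype(np.float32))[:,0]
    (c,r)=cv2.minEnclosingCircle(h);print(nm,k.sum(),c,r,fitcircle(h.astype(float)),np.median(X[k,2]))
hsv=cv2.cvtColor(im,cv2.COLOR_RGB2HSV)
s=(hsv[225:245,180:205,1]>110);V,U=np.nonzero(s);print(len(V));
lab=cv2.connectedComponentsWithStats(s.astype(np.uint8));print(lab[2],lab[3]+[180,225])
for c in lab[3][1:]: print(onplane(p,c[0]+180,c[1]+225,.067))
E
```

```text
lid 1458 (0.4665784239768982, 0.2841709554195404) 0.05699502304196358 (array([0.4672254 , 0.28354094]), np.float64(0.055377887778409)) 0.022554598669530246
jar 297 (0.5155377388000488, 0.06098886579275131) 0.048387739807367325 (array([0.51484602, 0.06139106]), np.float64(0.04736989755709684)) 0.06973171432081315
slim 210 (0.5300929546356201, -0.1929892897605896) 0.034919608384370804 (array([ 0.52995162, -0.19329433]), np.float64(0.03434049821136706)) 0.0683489816122187
58
[[  0   0  25  20 442]
 [  8   7  10   8  58]] [[191.92081448 234.40271493]
 [192.60344828 235.24137931]]
[0.46522055 0.27834278 0.067     ]
```

Emit:
apply_moves(
  rows=[
    {"x": -40, "y": -25},
    {"x": -90, "y": -56},
    {"x": -140, "y": -88},
    {"x": -190, "y": -119},
    {"x": -240, "y": -150},
    {"x": -290, "y": -182},
    {"x": -340, "y": -213, "z": 20},
    {"x": -370, "y": -232, "z": 40},
    {"x": -389, "y": -244, "z": 60},
    {"x": -389, "y": -244, "z": 60},
  ],
)

```text
validation failed for argument at $.ro...
```

Run:
```python
from h import *
s=read_state();print(s['time_s'],s['position'],s['tcp_rot'],s['joint_positions'])
p=camera_params('wrist');print(p);im,d=capture('wrist');cv2.imwrite('pics/w1.png',im[:,:,::-1]);np.savez('w1.npz',im=im,d=d,**p)
```

```text
0.1 [0.14393409 0.60757901 0.24667439] [[-9.73022755e-01  2.30707930e-01 -7.54956340e-04]
 [ 2.30708942e-01  9.73021154e-01 -1.79363028e-03]
 [ 3.20783761e-04 -1.91941825e-03 -9.99998106e-01]] [ 6.64330936e+01  3.02736636e+01  8.21481065e+01 -1.55699128e-03
  6.76897205e+01 -1.02275172e+01]
{'fx': 309.70691628693146, 'fy': 309.70691628693146, 'cx': 319.2203337914677, 'cy': 197.7073394306128, 'xyz': array([0.07599305, 0.6233441 , 0.38495845]), 'orientation': array([[ 0.23115735, -0.94049153, -0.24908225],
       [ 0.97291528,  0.22306888,  0.06063107],
       [-0.00146051, -0.25635124,  0.96658259]])}
```

View pics/w1.png

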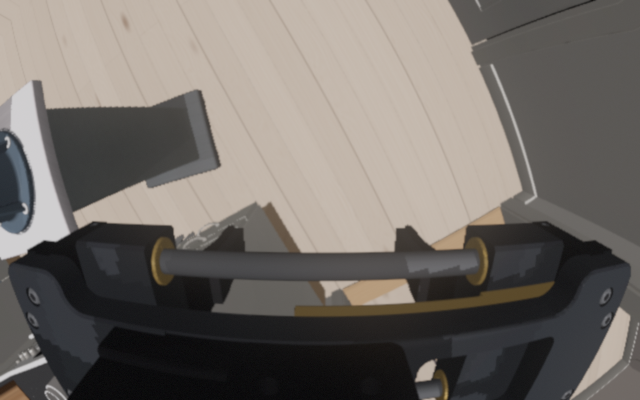

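The move was refused, probably because every field is required. The wrist picture only shows floor, with the fingers at about (230,265) and (410,265). I'll resend with full rows.

Emit:
apply_moves(
  rows=[
    {"x": -40, "y": -25, "z": 0, "rx": 0, "ry": 0, "rz": 0, "claw": 0},
    {"x": -90, "y": -56, "z": 0, "rx": 0, "ry": 0, "rz": 0, "claw": 0},
    {"x": -140, "y": -88, "z": 0, "rx": 0, "ry": 0, "rz": 0, "claw": 0},
    {"x": -190, "y": -119, "z": 0, "rx": 0, "ry": 0, "rz": 0, "claw": 0},
    {"x": -240, "y": -150, "z": 0, "rx": 0, "ry": 0, "rz": 0, "claw": 0},
    {"x": -290, "y": -182, "z": 0, "rx": 0, "ry": 0, "rz": 0, "claw": 0},
    {"x": -340, "y": -213, "z": 20, "rx": 0, "ry": 0, "rz": 0, "claw": 0},
    {"x": -370, "y": -232, "z": 40, "rx": 0, "ry": 0, "rz": 0, "claw": 0},
    {"x": -389, "y": -244, "z": 60, "rx": 0, "ry": 0, "rz": 0, "claw": 0},
    {"x": -389, "y": -244, "z": 60, "rx": 0, "ry": 0, "rz": 0, "claw": 0},
  ],
)

```text
time_s: 1.4
position: [0.4664, 0.2795, 0.186]
tcp_rot: [[-0.972, 0.234, -0.003], [0.234, 0.972, -0.001], [0.003, -0.002, -1.0]]
force: [0.6, 0.1, -0.6]
opening: 1.003
grasp_force: 0.0
```

Run:
```python
from h import *
s=read_state();print(s['time_s'],s['position'],s['tcp_rot'],s['joint_positions'],s['force'])
p=camera_params('wrist');im,d=capture('wrist');cv2.imwrite('pics/w2.png',im[:,:,::-1]);np.savez('w2.npz',im=im,d=d,**p)
```

```text
1.4 [0.46641318 0.27945081 0.18600245] [[-0.97230447  0.23369283 -0.00341847]
 [ 0.23369804  0.97230847 -0.00120879]
 [ 0.00304132 -0.0019742  -0.99999343]] [ 1.91488493e+01  2.88512890e+01  9.71963526e+01 -1.45358535e-03
  5.41601040e+01 -5.73355164e+01] [ 0.60890866  0.08206167 -0.55753181]
```

View pics/w2.png

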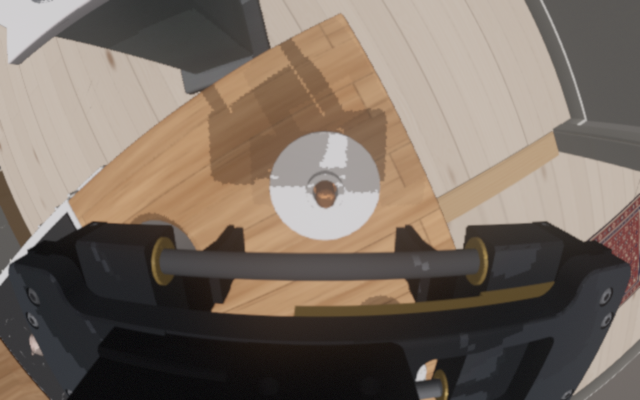

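The wrist view shows the white cover at about (325,186), radius about 55 px, with the brown post top at (325,195), slightly off the finger centre line. I'll fit the circle.

Run:
```python
from h import *
f=np.load('w2.npz');im=f['im'];p={k:f[k] for k in('fx','fy','cx','cy','xyz','orientation')}
m=white(im);n,l,st,c=cv2.connectedComponentsWithStats(m)
k=l[165,300];print(st[k],c[k])
ct=max(cv2.findContours((l==k).astype(np.uint8),cv2.RETR_EXTERNAL,cv2.CHAIN_APPROX_NONE)[0],key=cv2.contourArea)[:,0]
P=np.array([wplane(p,u,v,.022)[:2] for u,v in ct])
cc,r=fitcircle(P)
for _ in range(3):
    g=abs(np.hypot(*(P-cc).T)-r)<.002;cc,r=fitcircle(P[g])
print('cover',cc,r,g.mean())
hsv=cv2.cvtColor(im,cv2.COLOR_RGB2HSV);s=((hsv[...,1]>110)&(l!=k)).astype(np.uint8);s[:150]=0;s[215:]=0;s[:,:295]=0;s[:,355:]=0
n,l2,st2,c2=cv2.connectedComponentsWithStats(s);print(st2,c2)
for q,a in zip(c2[1:],st2[1:]):
  if a[4]>100:
    print('post',wplane(p,*q,.067), 'bottom edge',wplane(p,q[0],a[1]+a[3],.064),'width',wplane(p,a[0],q[1],.064),wplane(p,a[0]+a[2],q[1],.064))
s=read_state();R=s['tcp_rot']
print('tool shift mm to cover', R.T@(np.r_[cc,.072]-s['position'])*1000)
```

```text
[ 269  131  111  110 9097] [324.34439925 185.07848741]
cover [0.46698826 0.28393875] 0.055997773609045676 1.0
[[     0      0    640    400 255959]
 [   320    194     13      5     41]] [[319.49904086 199.50052547]
 [325.48780488 196.2195122 ]]
tool shift mm to cover [ -0.38068806   3.69404631 114.88880239]
```

Emit:
apply_moves(
  rows=[
    {"x": 0, "y": 4, "z": 40, "rx": 0, "ry": 0, "rz": 0, "claw": 60},
    {"x": 0, "y": 4, "z": 80, "rx": 0, "ry": 0, "rz": 0, "claw": 120},
    {"x": 0, "y": 4, "z": 105, "rx": 0, "ry": 0, "rz": 0, "claw": 130},
    {"x": 0, "y": 4, "z": 114, "rx": 0, "ry": 0, "rz": 0, "claw": 130},
    {"x": 0, "y": 4, "z": 115, "rx": 0, "ry": 0, "rz": 0, "claw": 170},
    {"x": 0, "y": 4, "z": 115, "rx": 0, "ry": 0, "rz": 0, "claw": 190},
    {"x": 0, "y": 4, "z": 115, "rx": 0, "ry": 0, "rz": 0, "claw": 210},
    {"x": 0, "y": 4, "z": 115, "rx": 0, "ry": 0, "rz": 0, "claw": 255},
    {"x": 0, "y": 4, "z": 115, "rx": 0, "ry": 0, "rz": 0, "claw": 255},
    {"x": 0, "y": 4, "z": 115, "rx": 0, "ry": 0, "rz": 0, "claw": 255},
  ],
)

```text
time_s: 2.7
position: [0.4676, 0.2845, 0.0732]
tcp_rot: [[-0.973, 0.231, 0.001], [0.231, 0.973, -0.0], [-0.001, -0.0, -1.0]]
force: [-0.3, -2.7, 6.3]
opening: 0.195
grasp_force: 30.0
```

Emit:
apply_moves(
  rows=[
    {"x": 0, "y": 0, "z": -5, "rx": 0, "ry": 0, "rz": 0, "claw": 255},
    {"x": 0, "y": 0, "z": -20, "rx": 0, "ry": 0, "rz": 0, "claw": 255},
    {"x": 0, "y": 0, "z": -45, "rx": 0, "ry": 0, "rz": 0, "claw": 255},
    {"x": 0, "y": 0, "z": -70, "rx": 0, "ry": 0, "rz": 0, "claw": 255},
    {"x": 0, "y": 0, "z": -92, "rx": 0, "ry": 0, "rz": 0, "claw": 255},
    {"x": 0, "y": 0, "z": -105, "rx": 0, "ry": 0, "rz": 0, "claw": 255},
    {"x": 0, "y": 0, "z": -110, "rx": 0, "ry": 0, "rz": 0, "claw": 255},
    {"x": 0, "y": 0, "z": -110, "rx": 0, "ry": 0, "rz": 0, "claw": 255},
    {"x": 0, "y": 0, "z": -110, "rx": 0, "ry": 0, "rz": 0, "claw": 255},
  ],
)

```text
time_s: 3.82
position: [0.4667, 0.2846, 0.1817]
tcp_rot: [[-0.973, 0.231, -0.002], [0.231, 0.973, -0.001], [0.002, -0.001, -1.0]]
force: [0.1, -0.8, -3.3]
opening: 0.193
grasp_force: 30.0
```

Run:
```python
from h import *
s=read_state();print(s['time_s'],s['position'],s['tcp_rot'],s['force'],s['moment'],s['grasp_force'])
p=camera_params('wrist');im,d=capture('wrist');np.savez('w3.npz',im=im,d=d,**p)
im2,d2=capture('scene');cv2.imwrite('pics/m3.png',np.hstack([im[100:330,150:500],cv2.resize(im2[100:215,190:365],(350,230))])[:,:,::-1])
R=s['tcp_rot'];print(R.T@(np.r_[.515,.061,s['position'][2]]-s['position'])*1000)
```

```text
3.825 [0.46670896 0.28463899 0.18171655] [[-9.73011463e-01  2.30749634e-01 -1.81646025e-03]
 [ 2.30751086e-01  9.73012609e-01 -6.31922937e-04]
 [ 1.62162274e-03 -1.03401844e-03 -9.99998151e-01]] [ 0.11516204 -0.79295555 -3.31439257] [ 0.00230064  0.02811224 -0.02831427] 29.995622809510678
[-9.85926729e+01 -2.06460420e+02  5.36038595e-02]
```

View pics/m3.png

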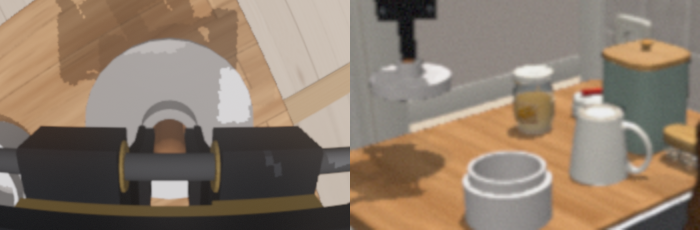

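The left half shows the gripper holding the post with the cover sitting flat. In the right half, a crop of the scene view, the nested lids hang level at about (410,80), with the wide jar at (508,190). I'll move to a vantage beside the jar so the wrist camera can see it.

Emit:
apply_moves(
  rows=[
    {"x": -15, "y": -10, "z": -5, "rx": 0, "ry": 0, "rz": 0, "claw": 255},
    {"x": -45, "y": -28, "z": -12, "rx": 0, "ry": 0, "rz": 0, "claw": 255},
    {"x": -80, "y": -49, "z": -20, "rx": 0, "ry": 0, "rz": 0, "claw": 255},
    {"x": -115, "y": -70, "z": -20, "rx": 0, "ry": 0, "rz": 0, "claw": 255},
    {"x": -140, "y": -86, "z": -20, "rx": 0, "ry": 0, "rz": 0, "claw": 255},
    {"x": -153, "y": -94, "z": -20, "rx": 0, "ry": 0, "rz": 0, "claw": 255},
    {"x": -158, "y": -96, "z": -20, "rx": 0, "ry": 0, "rz": 0, "claw": 255},
    {"x": -158, "y": -96, "z": -20, "rx": 0, "ry": 0, "rz": 0, "claw": 255},
  ],
)

```text
time_s: 4.92
position: [0.5984, 0.1553, 0.2024]
tcp_rot: [[-0.973, 0.231, -0.001], [0.231, 0.973, 0.0], [0.001, 0.0, -1.0]]
force: [0.0, 0.3, -3.0]
opening: 0.195
grasp_force: 30.0
```

Run:
```python
from h import *
s=read_state();print(s['time_s'],s['position'],s['tcp_rot'])
p=camera_params('wrist');im,d=capture('wrist');np.savez('w4.npz',im=im,d=d,**p)
cv2.imwrite('pics/w4.png',im[:,:,::-1])
```

```text
4.925 [0.59841942 0.15529877 0.20237042] [[-9.73049348e-01  2.30594946e-01 -9.68226924e-04]
 [ 2.30594738e-01  9.73049825e-01  3.22462932e-04]
 [ 1.01649136e-03  9.05043112e-05 -9.99999479e-01]]
```

View pics/w4.png

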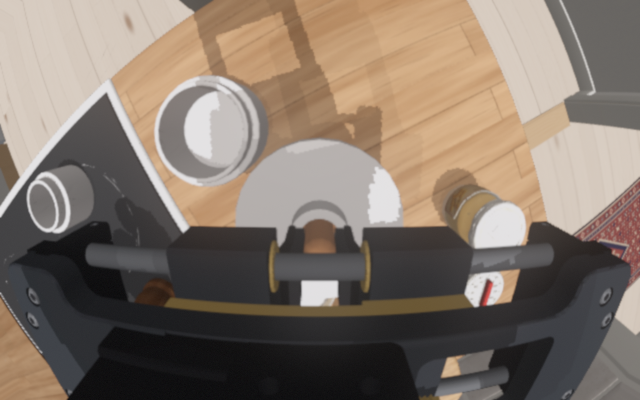

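The wide jar's rim is fully visible at about (206,130), with the cover disc at (320,215) and the post at (320,235) between the fingers. I'll fit the rim and cover circles and check the post by depth.

Run:
```python
from h import *
f=np.load('w4.npz');im,d=f['im'],f['d'];p={k:f[k] for k in('fx','fy','cx','cy','xyz','orientation')}
s=read_state();R,t=s['tcp_rot'],s['position']
def pts(mask):
    V,U=np.nonzero(mask&(d>0));o=[]
    for u,v in zip(U,V):
        r=wray(p,u,v);c=-(p['orientation'].T@r)[2];o.append(p['xyz']+r*d[v,u]/c)
    return np.array(o),U,V
def robust(P,tol=.0025):
    c,r=fitcircle(P)
    for _ in range(6):
        g=abs(np.hypot(*(P-c).T)-r)<tol;c,r=fitcircle(P[g])
    return c,r,g.mean()
w=np.zeros(d.shape,np.uint8);cv2.circle(w,(206,130),68,1,-1);w[:,275:]=0
P,U,V=pts(w>0);k=(abs(P[:,2]-.07)<.005);print(k.sum(),np.median(P[k,2]))
m=np.zeros(d.shape,np.uint8);m[V[k],U[k]]=1
Q=P[k,:2];c0=fitcircle(Q);print('rim mean',c0,np.percentile(np.hypot(*(Q-c0[0]).T),[2,50,98]))
rm=np.hypot(*(Q-np.array([.515,.061])).T);g=rm<.056
print('rim fit',robust(Q[g],.006))
ct=cv2.convexHull(np.c_[U[k],V[k]].astype(np.int32))[:,0];print('hull', robust(np.array([wplane(p,u,v,.07)[:2] for u,v in ct])))
# cover arc: topmost white pixels per column
E=[]
z=t[2]-.0512
n=white(im)
for u in range(245,395,3):
    col=n[137:225,u];j=np.argmax(col);E.append((u,137+j))
A=np.array([wplane(p,u,v,z)[:2] for u,v in E]);c,r,g=robust(A,.001);print('cover',c,r,g,'tool',R.T@(np.r_[c,z]-t)*1000)
# post
w=np.zeros(d.shape,np.uint8);w[222:250,306:336]=1
P,U,V=pts(w>0);L=(P-t)@R*1000
hs=cv2.cvtColor(im,cv2.COLOR_RGB2HSV)[V,U,1]>110
for a,b in((-2,2),):
  for v in range(222,250,4):
    q=L[hs&(V==v)&(abs(L[:,1])<2.5)]
    if len(q):print(v,np.median(q,0).round(1),len(q))
```

```text
1785 0.07045887339250434
rim mean (array([0.51442797, 0.06218873]), np.float64(0.04496180740965352)) [0.04245086 0.04486015 0.04782313]
rim fit (array([0.51442797, 0.06218873]), np.float64(0.04496180740965352), np.float64(1.0))
hull (array([0.51443204, 0.06178483]), np.float64(0.04796533638089177), np.float64(1.0))
cover [0.59552981 0.1553462 ] 0.054293347618094456 0.84 tool [ 2.30201272 -0.87973048 51.20305372]
242 [7.8 0.1 6.1] 9
246 [ 6.6 -0.2  3.9] 10
```

Emit:
apply_moves(
  rows=[
    {"x": 6, "y": -11, "z": 0, "rx": 0, "ry": 0, "rz": 0, "claw": 255},
    {"x": 20, "y": -36, "z": 0, "rx": 0, "ry": 0, "rz": 0, "claw": 255},
    {"x": 36, "y": -66, "z": 0, "rx": 0, "ry": 0, "rz": 0, "claw": 255},
    {"x": 50, "y": -92, "z": 0, "rx": 0, "ry": 0, "rz": 0, "claw": 255},
    {"x": 58, "y": -106, "z": 5, "rx": 0, "ry": 0, "rz": 0, "claw": 255},
    {"x": 60, "y": -110, "z": 20, "rx": 0, "ry": 0, "rz": 0, "claw": 255},
    {"x": 60, "y": -110, "z": 38, "rx": 0, "ry": 0, "rz": 0, "claw": 255},
    {"x": 60, "y": -110, "z": 48, "rx": 0, "ry": 0, "rz": 0, "claw": 255},
    {"x": 60, "y": -110, "z": 48, "rx": 0, "ry": 0, "rz": 0, "claw": 255},
  ],
)

```text
time_s: 6.1
position: [0.5146, 0.0621, 0.1539]
tcp_rot: [[-0.973, 0.23, -0.002], [0.23, 0.973, 0.0], [0.002, -0.0, -1.0]]
force: [-0.5, -0.2, -2.4]
opening: 0.196
grasp_force: 30.0
```

Run:
```python
from h import *
s=read_state();R=s['tcp_rot'];print(s['time_s'],R.T@(np.array([.5144,.0619,.131])-s['position'])*1000,s['tcp_rot'],s['joint_positions'])
```

```text
6.1 [ 0.16300914 -0.21759432 22.87335409] [[-9.73117572e-01  2.30302986e-01 -1.65127250e-03]
 [ 2.30302924e-01  9.73118960e-01  2.29939760e-04]
 [ 1.65984039e-03 -1.56534464e-04 -9.99998610e-01]] [-5.48981748e+00  3.00958314e+01  1.02361930e+02  5.49849267e-03
  4.76376767e+01 -8.21786078e+01]
```

Centred. Now a slow descent, stopping just short of the seated height.

Emit:
apply_moves(
  rows=[
    {"x": 0, "y": 0, "z": 3, "rx": 0, "ry": 0, "rz": 0, "claw": 255},
    {"x": 0, "y": 0, "z": 7, "rx": 0, "ry": 0, "rz": 0, "claw": 255},
    {"x": 0, "y": 0, "z": 11, "rx": 0, "ry": 0, "rz": 0, "claw": 255},
    {"x": 0, "y": 0, "z": 15, "rx": 0, "ry": 0, "rz": 0, "claw": 255},
    {"x": 0, "y": 0, "z": 18, "rx": 0, "ry": 0, "rz": 0, "claw": 255},
    {"x": 0, "y": 0, "z": 20, "rx": 0, "ry": 0, "rz": 0, "claw": 255},
    {"x": 0, "y": 0, "z": 20, "rx": 0, "ry": 0, "rz": 0, "claw": 255},
  ],
)

```text
time_s: 6.98
position: [0.515, 0.0618, 0.1344]
tcp_rot: [[-0.973, 0.231, -0.0], [0.231, 0.973, 0.0], [0.0, -0.0, -1.0]]
force: [-0.7, -0.4, -2.8]
opening: 0.196
grasp_force: 30.0
```

Emit:
apply_moves(
  rows=[
    {"x": 0, "y": 0, "z": 1, "rx": 0, "ry": 0, "rz": 0, "claw": 255},
    {"x": 0, "y": 0, "z": 2, "rx": 0, "ry": 0, "rz": 0, "claw": 255},
    {"x": 0, "y": 0, "z": 3, "rx": 0, "ry": 0, "rz": 0, "claw": 255},
    {"x": 0, "y": 0, "z": 3, "rx": 0, "ry": 0, "rz": 0, "claw": 255},
  ],
)

```text
time_s: 7.48
position: [0.5151, 0.0618, 0.1315]
tcp_rot: [[-0.973, 0.231, -0.0], [0.231, 0.973, 0.0], [0.0, -0.0, -1.0]]
force: [-0.1, -0.9, -3.2]
opening: 0.197
grasp_force: 30.0
```

Emit:
apply_moves(
  rows=[
    {"x": 0, "y": 0, "z": 0.5, "rx": 0, "ry": 0, "rz": 0, "claw": 255},
    {"x": 0, "y": 0, "z": 1, "rx": 0, "ry": 0, "rz": 0, "claw": 255},
    {"x": 0, "y": 0, "z": 1.5, "rx": 0, "ry": 0, "rz": 0, "claw": 255},
    {"x": 0, "y": 0, "z": 1.5, "rx": 0, "ry": 0, "rz": 0, "claw": 255},
  ],
)

```text
time_s: 7.98
position: [0.5151, 0.0617, 0.1312]
tcp_rot: [[-0.973, 0.231, 0.0], [0.231, 0.973, -0.0], [-0.001, -0.0, -1.0]]
force: [-2.5, -0.7, 7.4]
opening: 0.195
grasp_force: 30.0
```

Contact came at the predicted seated height. Releasing the post and rising for a look.

Emit:
apply_moves(
  rows=[
    {"x": 0, "y": 0, "z": -0.5, "rx": 0, "ry": 0, "rz": 0, "claw": 200},
    {"x": 0, "y": 0, "z": -0.5, "rx": 0, "ry": 0, "rz": 0, "claw": 180},
    {"x": 0, "y": 0, "z": -0.5, "rx": 0, "ry": 0, "rz": 0, "claw": 120},
    {"x": 0, "y": 0, "z": -0.5, "rx": 0, "ry": 0, "rz": 0, "claw": 60},
    {"x": 0, "y": 0, "z": -5, "rx": 0, "ry": 0, "rz": 0, "claw": 40},
    {"x": 0, "y": 0, "z": -20, "rx": 0, "ry": 0, "rz": 0, "claw": 40},
    {"x": 0, "y": 0, "z": -40, "rx": 0, "ry": 0, "rz": 0, "claw": 40},
    {"x": 0, "y": 0, "z": -50, "rx": 0, "ry": 0, "rz": 0, "claw": 40},
    {"x": 0, "y": 0, "z": -50, "rx": 0, "ry": 0, "rz": 0, "claw": 40},
  ],
)

```text
time_s: 9.1
position: [0.5157, 0.0618, 0.1812]
tcp_rot: [[-0.973, 0.231, 0.003], [0.231, 0.973, -0.0], [-0.003, 0.0, -1.0]]
force: [0.3, -0.1, 0.4]
opening: 0.839
grasp_force: 0.0
```

Run:
```python
from h import *
s=read_state();R,t=s['tcp_rot'],s['position'];print(s['time_s'],t)
p=camera_params('wrist');im,d=capture('wrist');np.savez('w5.npz',im=im,d=d,**p)
im2,d2=capture('scene');cv2.imwrite('pics/m5.png',np.hstack([im[60:290,150:500],cv2.resize(im2[120:235,190:365],(350,230))])[:,:,::-1])
```

```text
9.1 [0.5157434  0.06176677 0.18124252]
```

View pics/m5.png

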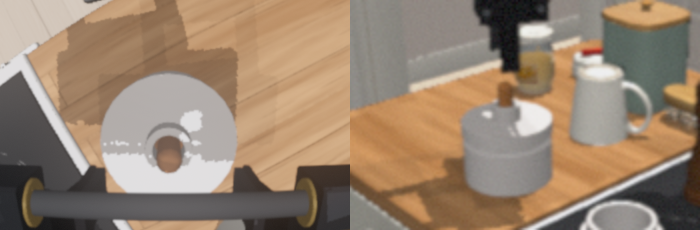

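Both halves show the lids seated flat on the wide jar: cover disc at about (168,135) in the crop, post upright at (505,95). I'll fit the cover's centre, height and tilt.

Run:
```python
from h import *
f=np.load('w5.npz');im,d=f['im'],f['d'];p={k:f[k] for k in('fx','fy','cx','cy','xyz','orientation')}
s=read_state();R,t=s['tcp_rot'],s['position']
n=white(im);E=[]
for u in range(255,385,3):
    col=n[120:240,u];j=np.argmax(col);E.append((u,120+j))
A=np.array([wplane(p,u,v,.080)[:2] for u,v in E]);c,r=fitcircle(A)
for _ in range(5):
    g=abs(np.hypot(*(A-c).T)-r)<.001;c,r=fitcircle(A[g])
print('cover',c,r,g.mean(),'tool',R.T@(np.r_[c,.108]-t)*1000)
O=[]
for v in range(140,250,2):
    for u in range(255,385,2):
        if d[v,u]>0:
            a=wray(p,u,v);O.append(p['xyz']+a*d[v,u]/-(p['orientation'].T@a)[2])
O=np.array(O);k=(abs(O[:,2]-.08)<.006)&(np.hypot(*(O[:,:2]-c).T)<.053);q=O[k]
for _ in range(3):
    co=np.linalg.lstsq(np.c_[q[:,:2]-c,np.ones(len(q))],q[:,2],rcond=None)[0];q=q[abs(q[:,2]-np.c_[q[:,:2]-c,np.ones(len(q))]@co)<.002]
print('plane',co,'deg',np.degrees(co[:2]),len(q))
k=(O[:,2]>.095)&(O[:,2]<.103)&(np.hypot(*(O[:,:2]-c).T)<.03);print('collar',k.sum(),cv2.minEnclosingCircle(O[k,:2].astype(np.float32)),np.median(O[k,2]))
```

```text
cover [0.51149122 0.06150603] 0.054250404798319704 1.0 tool [ 3.19183957 -1.08887799 72.01195393]
plane [-0.00048509  0.0007198   0.08108084] deg [-0.02779382  0.04124144] 2567
collar 244 ((0.513776421546936, 0.06083963066339493), 0.018322493880987167) 0.1008488408294519
```

Emit:
apply_moves(
  rows=[
    {"x": 1.5, "y": -1.5, "z": 15, "rx": 0, "ry": 0, "rz": 0, "claw": 40},
    {"x": 1.5, "y": -1.5, "z": 40, "rx": 0, "ry": 0, "rz": 0, "claw": 40},
    {"x": 1.5, "y": -1.5, "z": 60, "rx": 0, "ry": 0, "rz": 0, "claw": 60},
    {"x": 1.5, "y": -1.5, "z": 69, "rx": 0, "ry": 0, "rz": 0, "claw": 80},
    {"x": 1.5, "y": -1.5, "z": 71, "rx": 0, "ry": 0, "rz": 0, "claw": 100},
    {"x": 1.5, "y": -1.5, "z": 71, "rx": 0, "ry": 0, "rz": 0, "claw": 130},
    {"x": 1.5, "y": -1.5, "z": 71, "rx": 0, "ry": 0, "rz": 0, "claw": 150},
    {"x": 1.5, "y": -1.5, "z": 71, "rx": 0, "ry": 0, "rz": 0, "claw": 255},
    {"x": 1.5, "y": -1.5, "z": 71, "rx": 0, "ry": 0, "rz": 0, "claw": 255},
    {"x": 1.5, "y": -1.5, "z": 71, "rx": 0, "ry": 0, "rz": 0, "claw": 255},
  ],
)

```text
time_s: 10.45
position: [0.5137, 0.0607, 0.1096]
tcp_rot: [[-0.973, 0.231, 0.001], [0.231, 0.973, -0.0], [-0.001, 0.0, -1.0]]
force: [-0.1, -0.2, 4.4]
opening: 0.411
grasp_force: 30.0
```

Emit:
apply_moves(
  rows=[
    {"x": 0, "y": 0, "z": -3, "rx": 0, "ry": 0, "rz": 0, "claw": 255},
    {"x": 0, "y": 0, "z": -8, "rx": 0, "ry": 0, "rz": 0, "claw": 255},
    {"x": 0, "y": 0, "z": -15, "rx": 0, "ry": 0, "rz": 0, "claw": 255},
    {"x": 0, "y": 0, "z": -24, "rx": 0, "ry": 0, "rz": 0, "claw": 255},
    {"x": 0, "y": 0, "z": -36, "rx": 0, "ry": 0, "rz": 0, "claw": 255},
    {"x": 0, "y": 0, "z": -50, "rx": 0, "ry": 0, "rz": 0, "claw": 255},
    {"x": 0, "y": 0, "z": -70, "rx": 0, "ry": 0, "rz": 0, "claw": 255},
    {"x": 0, "y": 0, "z": -90, "rx": 0, "ry": 0, "rz": 0, "claw": 255},
    {"x": 0, "y": 0, "z": -105, "rx": 0, "ry": 0, "rz": 0, "claw": 255},
    {"x": 0, "y": 0, "z": -115, "rx": 0, "ry": 0, "rz": 0, "claw": 255},
  ],
)

```text
time_s: 11.7
position: [0.5135, 0.0607, 0.2253]
tcp_rot: [[-0.973, 0.231, 0.001], [0.231, 0.973, -0.0], [-0.001, 0.0, -1.0]]
force: [0.4, 0.5, -2.4]
opening: 0.407
grasp_force: 30.0
```

Emit:
apply_moves(
  rows=[
    {"x": 0, "y": 0, "z": 0, "rx": 0, "ry": 0, "rz": 0, "claw": 255},
    {"x": 0, "y": 0, "z": 0, "rx": 0, "ry": 0, "rz": 0, "claw": 255},
    {"x": 0, "y": 0, "z": 0, "rx": 0, "ry": 0, "rz": 0, "claw": 255},
    {"x": 0, "y": 0, "z": 0, "rx": 0, "ry": 0, "rz": 0, "claw": 255},
  ],
)

```text
time_s: 12.2
position: [0.513, 0.0607, 0.2235]
tcp_rot: [[-0.973, 0.231, -0.001], [0.231, 0.973, 0.0], [0.001, -0.0, -1.0]]
force: [-0.0, 0.5, -1.5]
opening: 0.408
grasp_force: 30.0
```

Run:
```python
from h import *
s=read_state();print(s['time_s'],s['position'],s['force'],abs(s['qvel']).max())
im2,d2=capture('scene');im,d=capture('wrist');cv2.imwrite('pics/m6.png',np.hstack([im[60:290,150:500],cv2.resize(im2[85:235,160:390],(350,230))])[:,:,::-1])
```

```text
12.2 [0.51302464 0.06070143 0.22350678] [-0.00710167  0.54483877 -1.48750414] 0.17359285801020247
```

View pics/m6.png

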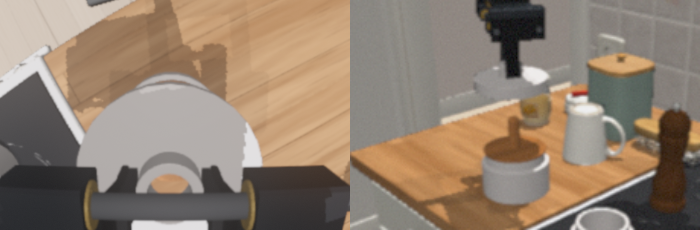

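The cover is held level at about (512,82), 11 cm above where it sat. The wooden inner lid sits flat on the wide jar at (516,150) with its post upright, and everything else is in place.

```bash
python3 -c "from rig import *;print(hand_in())"
```

```text
the job is handed in; nothing more can be done
None
```

The job is handed in: the inner lid is seated on the wide jar, and the arm is holding the cover level and still, about 11 cm above where it sat.

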